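# Line up three lino blocks on the proofing press

### The job

On the small proofing press, slide the three lino blocks along the bed and under the raised roller into one straight, closed row: every block flat on the bed, square and touching the brass gauge bar with its front edge, the first block against the steel lip and each next one against its neighbour, in any order of colours, long sides side by side. The gauge bar is only lightly held, so bring the blocks up to it by feel: it must stay where it was set. Leave the ink tin on the bed and the brayers, jar and palette knife where they are.

Things in the scene. Friction and masses are not known exactly. Their poses are not given: they have to be found in the camera images.
- blue_block: printing block, plywood faced with blue lino, 72 mm (its x) by 110 mm (its y) by 24 mm high, 0.15 to 0.31 kg, loose on the bed; one starts before the roller mid-bed, the other two further back, one by the lip, one by the far edge; origin at the centre of its underside, z up. Its y axis starts within 0.25 rad of the corner's y. Sliding it takes about 1 to 4 N
- red_block: printing block, plywood faced with red lino, 72 mm (its x) by 110 mm (its y) by 24 mm high, 0.15 to 0.31 kg, loose on the bed; one starts before the roller mid-bed, the other two further back, one by the lip, one by the far edge; origin at the centre of its underside, z up. Its y axis starts within 0.25 rad of the corner's y. Sliding it takes about 1 to 4 N
- grey_block: printing block, plywood faced with grey lino, 72 mm (its x) by 110 mm (its y) by 24 mm high, 0.15 to 0.31 kg, loose on the bed; one starts before the roller mid-bed, the other two further back, one by the lip, one by the far edge; origin at the centre of its underside, z up. Its y axis starts within 0.25 rad of the corner's y. Sliding it takes about 1 to 4 N
- corner (a point): on the fixed press, at bed-top height (12 mm above the table), on the lip's inner face. x runs from the lip across the bed, away from the robot; y along the bed to roller and gauge bar; z up. The steel lip (14 mm high, 12 thick) has its inner face at x = 0, y = -455 to 25 mm; the flat bed covers x = -26 to 300, y = -455 to 65. A closed row of three fills x = 0 to 216
- roller (a point): middle of the axis of the fixed, raised steel roller, 32 mm in diameter, lying across the bed at y = -20 mm, 50 mm above the bed: underside 34 mm, top 66 mm above it; same axes as corner. Green end frames at corner x = -49 to -23 and 262 to 288, y = -55 to 15 reach 79 mm above the table; the crank beyond the far one reaches x = 374, y = 87, 74 mm above the table
- gauge_face (a point): on the brass gauge bar beyond the roller (20 mm high and thick, two black knobs on top), at bed height on its block side, at its lip end; axes as corner. The face is this point's plane y = 0, x = 0 to 226 mm; it starts at corner y = 4 to 20. Held by friction alone: slips along y under more than about 14 N in all and does not come back.
- blue_brayer: bystander: ink roller lying on the table to the right of the press, black rubber roller 100 mm, blue handle, 190 mm long in all; origin under the rubber roller, handle to -x of its own frame
- red_brayer: bystander: ink roller like the other, with a red handle, lying beyond the press; same frame
- ink_tin: bystander: ink tin 44 mm in diameter and 45 mm high standing ON the bed at its far edge, opposite the lip; origin under its centre
- ink_jar: bystander: jar 60 mm in diameter, 70 mm high, standing on the table to the left of the press; origin under its centre
- palette_knife: bystander: flat spatula 200 mm long lying on the table to the right of the press; origin under it, near its middle
There are look-alikes about, which are no part of the job. Leave any green, orange or pink look-alike of the red_block alone.

How it is judged:
At the end, for the whole second after the job is handed in: All blocks flat on the bed and at rest, square within 0.03 rad, front edges within 2 mm of the gauge face, centres within 3 mm of 36, 108 and 180 mm from the lip (one block at each); gauge bar within 3 mm of its start (y of blue_block in the frame of gauge_face between -0.057 and -0.053 m and (x of blue_block in the frame of corner between 0.033 and 0.039 m or x of blue_block in the frame of corner between 0.105 and 0.111 m or x of blue_block in the frame of corner between 0.177 and 0.183 m) and angle between the x axis of each of blue_block, red_block, grey_block and the x axis of corner, either way round below 0.03 rad and z of each of blue_block, red_block, grey_block in the frame of corner below 0.003 m and angle between each of blue_block, red_block, grey_block's own z axis and vertical below 0.05 rad and linear speed of each of blue_block, red_block, grey_block below 0.005 m/s and y of red_block in the frame of gauge_face between -0.057 and -0.053 m and (x of red_block in the frame of corner between 0.033 and 0.039 m or x of red_block in the frame of corner between 0.105 and 0.111 m or x of red_block in the frame of corner between 0.177 and 0.183 m) and y of grey_block in the frame of gauge_face between -0.057 and -0.053 m and (x of grey_block in the frame of corner between 0.033 and 0.039 m or x of grey_block in the frame of corner between 0.105 and 0.111 m or x of grey_block in the frame of corner between 0.177 and 0.183 m) and distance of gauge_face from where it was at the start of the episode below 0.003 m); the robot touches nothing.
It fails at once if the gauge bar is pushed more than 6 mm from where it was set (distance of gauge_face from where it was at the start of the episode above 0.006 m).
It fails at once if the ink tin, ink jar, palette knife or a brayer is moved more than 15 mm (distance of any of blue_brayer, red_brayer, ink_tin, ink_jar, palette_knife from where it was at the start of the episode above 0.015 m).
It also fails if it takes over 72 s, if anything falls off the work surface, if the arm or the gripper's body presses on something with over 40 N, if the wrist force passes 120 N, or if a joint passes its speed limit or range.

### The arm

A 6-joint arm with a two-finger parallel gripper is mounted at the origin on the work surface. World frame = base frame: x ahead of the robot, y to its left, z up, the work surface at z = 0. Lengths are in m, angles in rad, forces in N, time in s.
With the tool pointing down it reaches from about 0.3 to 0.775 m from the base axis. Payload 14.6 kg.
Tool frame: the origin (TCP) lies midway between the tips of the shut fingers; the grasp point (between the pads) lies 19 mm behind it (ctrl.pinch_z is the z of the grasp point in the tool frame, in m); z points along the fingers, y is the line along which they close (so a half turn about z gives the same grasp; the last joint's range is limited). The gripper opens to 94 mm and grips with 3 to 60 N. Pads are 16 mm wide; open, the fingers measure 119 mm over their backs; the gripper's body (75 mm by 177 mm) begins 78 mm behind the grasp point.
Start: joints at [1.048, 0.3, 1.521, -0, 1.321, -0.067], TCP at [0.242, 0.494, 0.205] pointing down, gripper open.
Joint ranges: [-3.03, 3.03], [-0.79, 2.21], [0.23, 2.52], [-1.04, 4.18], [0, 3.07], [-2.55, 2.55]. Speed limits (rad/s): [2.22, 2.22, 2.57, 3.14, 3.14, 3.14].

### API

Orientations are given as [roll, pitch, yaw] about the fixed x, y, z axes, in that order (R = Rz(yaw) Ry(pitch) Rx(roll)).
In Python, from station import ctrl, camera, ticket gives the robot as it stands. The module is installed in compiled form; this text tells all that it offers.
- The arm moves only by the shell command python3 -m inch 'ROWS' [FORCE]. ROWS is text: rows parted by semicolons, each of 7 numbers parted by spaces: the opening, from -1 (shut) to 1 (fully open), then the shift along the tool's x, y, z in units of 0.03 m (1.0 is 0.03 m), then the turn, a rotation vector about the tool's x, y, z in units of 10 degrees (1.0 is 10 degrees). In form: grip dx dy dz rx ry rz; .... A call has 1 to 10 rows; each row shifts and turns the commanded pose from where the row before left it, along the tool's axes as they then stand; what a row does not reach is not made up. A row lasts 1/8 s, in which the tool goes at most 62.5 mm and 10.7 degrees, less where a joint would pass 70% of its speed; a pose out of reach is approached as far as the arm can. A call with a number of a shift or a turn outside -1 to 1 is refused whole. A call with a gripper value outside its range is refused whole. The fingers move at their own pace and stop on an object; FORCE is the grip in N (left out, the last holds). Time passes only in rows, so rows that do not move let the fingers close. It gives the time, the measured TCP pose, the force, the opening and the grip force at its end, in the units of the state.
- ctrl.get_obs(): the state, without advancing time (a new reading comes with each control period).
- camera(name): name is "side" or "top" or "wrist"; returns a dict with "img" (420x560x3 uint8, blue, green, red), "range_z" (420x560 float32, m along the optical axis (not along the pixel's ray), 0 where there is no reading), "intrinsics" (3x3 intrinsics, pixels), "view" (4x4, takes a point from world to camera coordinates). Camera axes: x right, y down, z forward; pixel columns grow to the right and rows downward; lengths in m; the calibration is good to about 2 mm. A picture is of the moment at which its call begins.
- ticket.hand_in(): hands the job in; it is judged then, once.
The state is a dict: "time_s": time; "qpos": joint angles; "joint_vel": joint speeds; "tau": joint torques, N m; "ee_pos": TCP position; "eef_rot": TCP orientation; "force": force on the tool from outside, world axes, zero at the start; "moment": the same for the moment, N m; "grip_width": finger opening in m; "grip_force": force on a finger pad.
Only numpy, scipy, OpenCV 4.12 (cv2) and the standard library are available. Lean on these libraries where they do the work, as an engineer would, in place of code of your own. Each camera call takes 0.05 s, during which the arm holds its last target. There are 200 camera calls.

## Working session

There is one attempt and no reset: what is moved stays moved. The work goes in short steps, Python scripts to look and compute and a shell command to move; the robot and the scene stay as the last step left them, time stands still between calls to the robot, and variables do not carry over. Pictures are saved under pics/ and viewed, at most 10 in all, crops included, and the job is handed in when it is done.

```bash
mkdir -p pics; python3 - <<'E'
from station import ctrl,camera
import cv2,numpy as np
o=ctrl.get_obs();print(o, ctrl.pinch_z)
for n in("top","side"):
    c=camera(n);cv2.imwrite(f"pics/{n}0.png",cv2.resize(c["img"],(784,588)));np.savez(f"{n}0.npz",**c)
    print(n,c["intrinsics"],c["view"])
E
```

```text
{'time_s': 0.0, 'qpos': array([ 1.04838268e+00,  3.00458207e-01,  1.52159052e+00, -1.64943345e-06,
        1.32073744e+00, -6.66104700e-02]), 'joint_vel': array([ 0.00024805, -0.00143983, -0.00024686,  0.00036291,  0.00191262,
       -0.0001989 ]), 'tau': array([-9.36757569e-04, -5.31808090e+01, -3.52743566e+01,  7.07876240e-02,
        2.44035391e-02, -1.32166692e-04]), 'ee_pos': array([0.24197063, 0.49360461, 0.20488942]), 'eef_rot': array([-3.14040168e+00, -7.78477638e-05,  2.68578984e+00]), 'force': array([ 0.67380385,  0.32910237, -0.37522661]), 'moment': array([-0.00317724,  0.0022841 ,  0.00241092]), 'grip_force': 0.0, 'grip_width': 0.09364687257230137} -0.0188
top [[541.99978738   0.         280.0286941 ]
 [  0.         541.99978738 208.17063957]
 [  0.           0.           1.        ]] [[ 0.01358382 -0.9998612   0.00964675 -0.12108827]
 [-0.99625546 -0.01435741 -0.08525803  0.59239388]
 [ 0.0853847  -0.0084525  -0.9963122   1.82369476]
 [ 0.          0.          0.          1.        ]]
side [[530.44797693   0.         276.86972207]
 [  0.         530.44797693 214.16514069]
 [  0.           0.           1.        ]] [[ 0.97091829 -0.2391959  -0.0101487  -0.57641742]
 [-0.14154301 -0.53931538 -0.83012318  0.08334706]
 [ 0.19308871  0.80741826 -0.55748767  1.62395037]
 [ 0.          0.          0.          1.        ]]
```

View pics/top0.png

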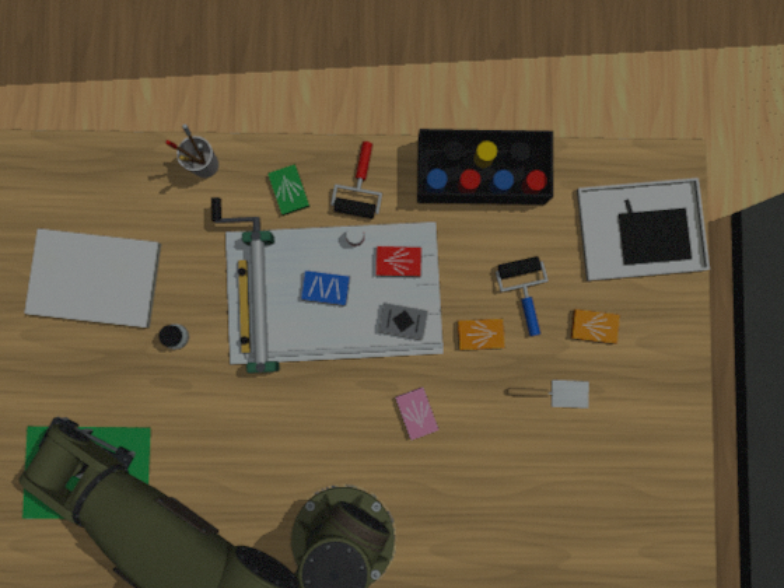

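View pics/side0.png

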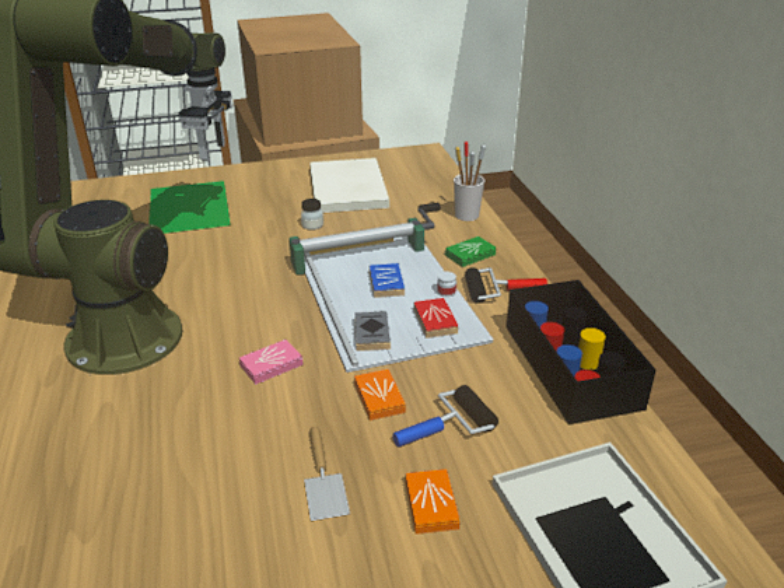

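The top view (784x588 scale) shows the bed at about (228–440, 225–362), with the gauge bar at (243, 305) and the roller at (257, 300). Blue is at (326, 288), red at (398, 262), grey at (402, 321) and the tin at (355, 237). World +x is up in the picture and +y is left. The side view agrees.

```bash
cat > h.py <<'E'
import numpy as np,cv2
def world(c):
    K,V,Z=c["intrinsics"],c["view"],c["range_z"]
    v,u=np.mgrid[0:Z.shape[0],0:Z.shape[1]]
    P=np.stack([(u-K[0,2])/K[0,0]*Z,(v-K[1,2])/K[1,1]*Z,Z],-1)
    return (P-V[:3,3])@V[:3,:3]
def at(c,u,v,z):   # pixel -> world point at height z
    K,V=c["intrinsics"],c["view"]
    d=V[:3,:3].T@np.linalg.solve(K,[u,v,1.]);o=-V[:3,:3].T@V[:3,3]
    return o+d*(z-o[2])/d[2]
def rect(p): # metric minAreaRect of Nx2 points
    (cx,cy),(w,h),a=cv2.minAreaRect((p*1000).astype(np.float32))
    return [round(float(t),1) for t in(cx,cy,w,h,a)]
E
python3 - <<'E'
from h import *
c=dict(np.load("top0.npz"));W=world(c);z=W[...,2]
roi=(W[...,0]>.25)&(W[...,0]<.75)&(W[...,1]>-.3)&(W[...,1]<.4)
print([np.percentile(z[roi],q) for q in(1,5,25,50,75,95,99)])
hsv=cv2.cvtColor(c["img"],cv2.COLOR_BGR2HSV)
m={"bed+":roi&(z>.024)}
n,l,s,ce=cv2.connectedComponentsWithStats(m["bed+"].astype(np.uint8))
for i in range(1,n):
    if s[i,4]<60: continue
    k=l==i;print(i,s[i],rect(W[k][:,:2]),"z",np.percentile(W[k][:,2],[10,50,90]).round(4),"col",np.median(c["img"][k],0))
k=roi&(z>.006)&(z<.02);k=cv2.morphologyEx(k.astype(np.uint8),cv2.MORPH_OPEN,np.ones((5,5)))>0
print("bed",rect(W[k][:,:2]),np.median(z[k]))
E
```

```text
[np.float64(-0.009793007171543373), np.float64(-0.006030763161933662), np.float64(0.00013811607229566842), np.float64(0.0072925223682874865), np.float64(0.016828141228660082), np.float64(0.07489955070223418), np.float64(1.8686437941501866)]
378 [ 170  160   41  107 1718] [507.7, 151.6, 446.7, 261.6, 43.6] z [0.0301 0.0714 0.0805] col [ 86. 104. 104.]
385 [248 162  13  14 144] [725.9, -20.7, 41.8, 42.0, 49.1] z [0.041  0.0553 0.0618] col [138. 139. 133.]
418 [269 176  33  22 682] [570.5, -130.3, 267.8, 109.5, 0.9] z [0.0303 0.0358 0.0425] col [ 27.  31. 135.]
455 [216 194  35  25 686] [559.2, -13.0, 277.5, 109.1, 55.8] z [0.0302 0.036  0.0417] col [125.  66.  29.]
514 [271 217  35  26 686] [494.7, -136.3, 109.2, 127.6, 81.4] z [0.0298 0.0361 0.042 ] col [80. 79. 76.]
562 [124 233  11  16 123] [469.2, 151.1, 498.3, 51.0, 88.2] z [0.0327 0.0568 0.073 ] col [70. 76. 75.]
598 [272 245  28   6  72] [460.3, -133.2, 14.9, 91.3, 4.1] z [0.0254 0.0282 0.0321] col [126. 126. 122.]
616 [212 248  60   6 141] [448.1, 9.2, 212.9, 21.6, 89.3] z [0.0251 0.0285 0.033 ] col [126. 126. 121.]
691 [283 277  31  34 281] [301.1, -177.2, 108.5, 69.7, 20.9] z [0.0248 0.0269 0.0313] col [114.  94. 138.]
bed [603.6, -22.7, 278.3, 408.3, 3.9] 0.012279207354595383
```

```bash
python3 -m inch '1 0 0 -1 0 0 0'; python3 -m inch '1 0 0 -1 0 0 0'
```

```text
time_s: 0.22
ee_pos: [0.2416, 0.493, 0.2336]
eef_rot: [-3.137, -0.0, 2.686]
force: [-0.1, 0.2, 0.3]
grip_width: 0.0939
grip_force: 0.0
time_s: 0.35
ee_pos: [0.242, 0.4936, 0.2658]
eef_rot: [-3.14, -0.0, 2.686]
force: [0.1, -0.2, 0.1]
grip_width: 0.0941
grip_force: 0.0
```

```bash
python3 -m inch '1 0 0 -0.5 0 0 0.91;1 0 0 -0.5 0 0 0.91;1 0 0 -0.5 0 0 0.91;1 0 0 0 0 0 0.91;1 0 0 0 0 0 0.91;1 0 0 0 0 0 0.91;1 0 0 0 0 0 0.93'; python3 -m inch '1 -1 0.5 0 0 0 0;1 -1 0.5 0 0 0 0;1 -1 0.5 0 0 0 0;1 -1 0.5 0 0 0 0;1 -1 0.5 0 0 0 0;1 -1 0.5 0 0 0 0;1 -1 0.5 0 0 0 0;1 -1 0.5 0 0 0 0'; python3 -m inch '1 -1 0.5 0 0 0 0;1 -1 0.5 0 0 0 0;1 -1 0.5 0 0 0 0;1 -1 0.5 0 0 0 0;1 -1 0.5 0 0 0 0;1 -1 0.5 0 0 0 0;1 -1 0.3 0 0 0 0;1 -1 0.3 0 0 0 0;1 0 0 0 0 0 0'
python3 - <<'E'
from station import ctrl,camera
import cv2,numpy as np
c=camera("wrist");cv2.imwrite("pics/w1.png",cv2.resize(c["img"],(784,588)));np.savez("w1.npz",**c)
print(c["intrinsics"],c["view"],-c["view"][:3,:3].T@c["view"][:3,3])
E
```

```text
time_s: 1.23
ee_pos: [0.242, 0.4938, 0.3101]
eef_rot: [-3.141, 0.001, 1.565]
force: [0.4, 0.4, -0.5]
grip_width: 0.094
grip_force: 0.0
time_s: 2.22
ee_pos: [0.3623, 0.2527, 0.3103]
eef_rot: [-3.141, 0.0, 1.571]
force: [-0.4, 0.9, 0.1]
grip_width: 0.0941
grip_force: 0.0
time_s: 3.35
ee_pos: [0.4701, 0.0125, 0.31]
eef_rot: [-3.141, 0.0, 1.568]
force: [-0.6, 0.5, 0.1]
grip_width: 0.094
grip_force: 0.0
[[333.3773382    0.         279.05007948]
 [  0.         333.3773382  208.03296182]
 [  0.           0.           1.        ]] [[ 9.99996679e-01 -2.37986330e-03 -9.88585019e-04 -4.69418792e-01]
 [-2.08711288e-03 -9.72948072e-01  2.31014488e-01 -3.48067308e-02]
 [-1.51162479e-03 -2.31011658e-01 -9.72949808e-01  4.94530844e-01]
 [ 0.00000000e+00  0.00000000e+00  0.00000000e+00  1.00000000e+00]] [0.47009213 0.0792601  0.48873049]
```

View pics/w1.png

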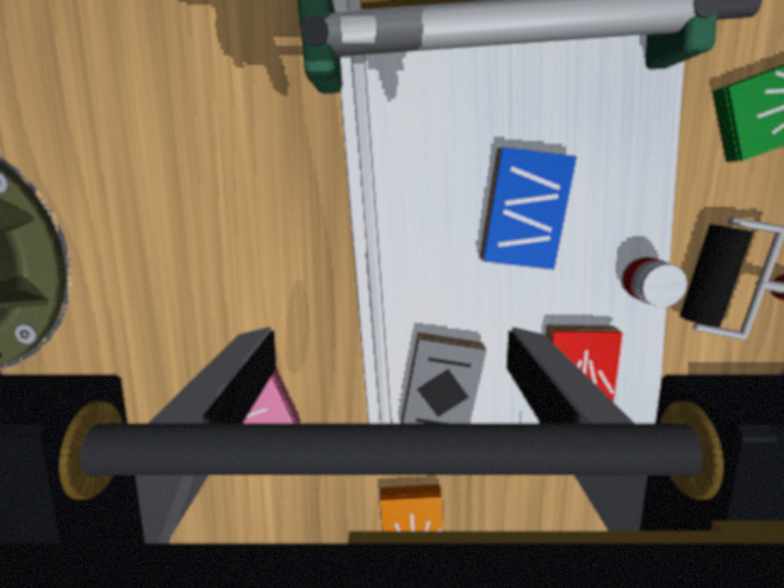

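The wrist picture (784 scale) shows:
- the lip from (356, 57) to (382, 420)
- blue at about (530, 208)
- grey at (443, 385), partly hidden
- red at (587, 360), partly behind a finger
- the roller along the top, with the tin at (655, 282)

I'll look again from further back and from over the gauge bar.

```bash
python3 -m inch '1 1 0.5 0 0 0 0;1 1 0.5 0 0 0 0;1 1 0 0 0 0 0;1 0 0 0 0 0 0' >/dev/null; python3 - <<'E'
from station import ctrl,camera
import numpy as np
print(ctrl.get_obs()["ee_pos"]);np.savez("w2.npz",**camera("wrist"))
E
python3 -m inch '1 -1 0 0 0 0 0;1 -1 0 0 0 0 0;1 -1 0 0 0 0 0;1 -1 0 0 0 0 0;1 -1 0 0 0 0 0;1 -1 0 0 0 0 0;1 -1 0 0 0 0 0;1 -1 0 0 0 0 0;1 0 0 0 0 0 0'; python3 - <<'E'
from h import *
from station import ctrl,camera
c=camera("wrist");np.savez("w3.npz",**c)
def bird(c,z,x0,x1,y0,y1,s):  # image right=+x, up=+y ; s px per mm
    pts=np.float32([[x0,y1],[x1,y1],[x1,y0],[x0,y0]])
    uv,_=cv2.projectPoints(np.c_[pts,np.full(4,z)].astype(np.float64),cv2.Rodrigues(c["view"][:3,:3])[0],c["view"][:3,3],c["intrinsics"],None)
    w,h=int((x1-x0)*1000*s),int((y1-y0)*1000*s)
    H=cv2.getPerspectiveTransform(uv.reshape(4,2).astype(np.float32),np.float32([[0,0],[w,0],[w,h],[0,h]]))
    return cv2.warpPerspective(c["img"],H,(w,h),flags=cv2.INTER_CUBIC)
w1,w2=[dict(np.load(f"w{i}.npz")) for i in(1,2)]
im=np.hstack([bird(w2,.012,.43,.83,.08,.26,1), bird(w2,.012,.43,.83,.08,.26,1)])
cv2.imwrite("pics/b2.png",bird(w2,.012,.43,.73,.06,.24,2.5))
cv2.imwrite("pics/b3.png",bird(c,.036,.43,.73,-.2,.04,2.5))
E
```

```text
[0.49949817 0.10594382 0.31020009]
time_s: 5.08
ee_pos: [0.4993, -0.1379, 0.3104]
eef_rot: [-3.141, 0.0, 1.568]
force: [-0.1, 0.9, -0.1]
grip_width: 0.0938
grip_force: 0.0
```

View pics/b2.png

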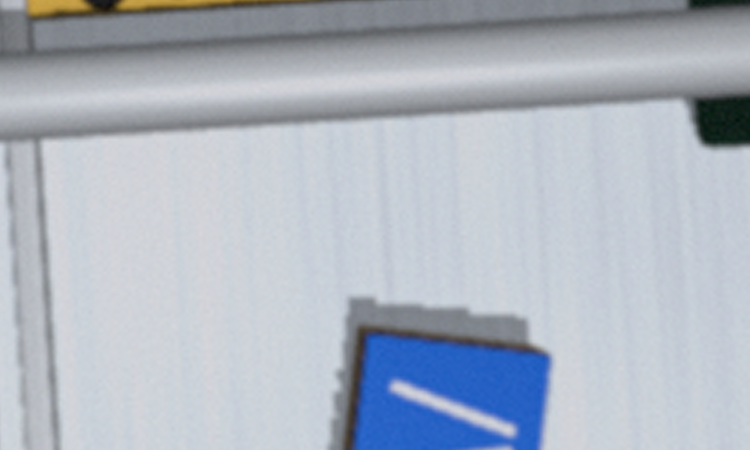

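View pics/b3.png

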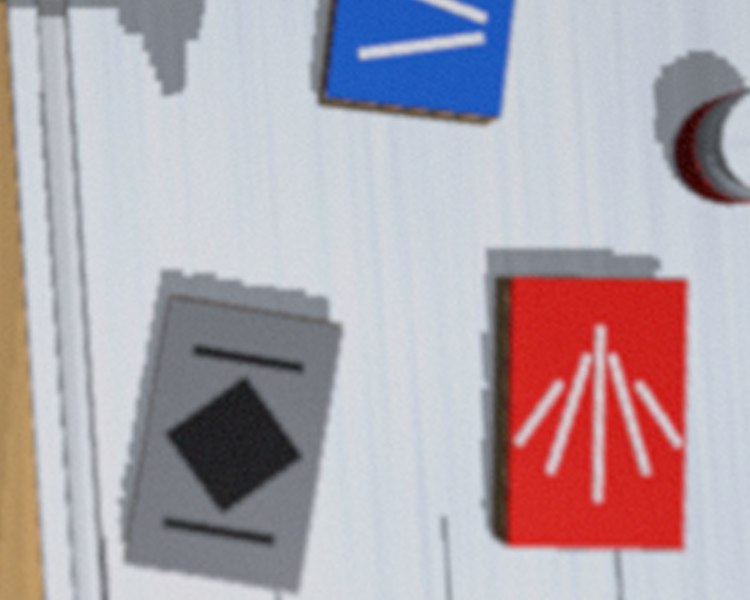

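b2 (plane z = 0.012, 2.5 px/mm) shows the lip inner line from (40, 140) to (58, 450). The foot of the gauge face is at (28, 17) and the roller's lower edge runs (0, 139)–(690, 98). That puts the press yaw at about +0.06 and the corner near (0.444, 0.219).

b3 (plane z = 0.036) shows:
- grey corners (175, 296), (342, 325), (298, 592), (125, 562)
- red corners (511, 279), (688, 281), (684, 548), (506, 546)
- blue's rear edge from (328, 98) to (497, 118)

I'll refine these with code, including a two-view height.

```bash
cat >> h.py <<'E'
T=.062; CO=np.array([.444,.219])
def corner(p,T=T):
    d=np.asarray(p)[:2]-CO;c,s=np.cos(T),np.sin(T);return np.array([c*d[0]+s*d[1],-s*d[0]+c*d[1]])
def quad(c,mask,z=.036):
    n,l,s,_=cv2.connectedComponentsWithStats(cv2.morphologyEx(mask.astype(np.uint8),cv2.MORPH_CLOSE,np.ones((9,9))))
    i=1+s[1:,4].argmax();cn=max(cv2.findContours((l==i).astype(np.uint8),0,1)[0],key=len)
    P=np.array([at(c,u,v,z)[:2] for u,v in cn[:,0]]);return P
E
python3 - <<'E'
from h import *
for n in("w1","w2","w3"):
    c=dict(np.load(n+".npz"));b,g,r=[c["img"][...,i].astype(int) for i in range(3)]
    for k,m in(("blue",(b>120)&(r<70)),("red",(r>170)&(b<70)&(g<70))):
        m=m.copy(); 
        for z in(.030,.036,.042):
            p=quad(c,m,z);print(n,k,z,rect(p))
E
```

```text
w1 blue 0.03 [602.4, 52.0, 107.9, 70.1, 83.2]
w1 blue 0.036 [600.7, 52.4, 106.5, 69.2, 83.2]
w1 blue 0.042 [599.0, 52.7, 105.1, 68.3, 83.2]
w1 red 0.03 [672.2, -110.7, 72.2, 68.2, 89.9]
w1 red 0.036 [669.6, -108.2, 71.3, 67.3, 89.9]
w1 red 0.042 [667.0, -105.7, 70.3, 66.4, 89.9]
w2 blue 0.03 [602.2, 51.7, 108.3, 70.2, 83.2]
w2 blue 0.036 [600.9, 53.3, 106.9, 69.3, 83.2]
w2 blue 0.042 [599.5, 54.9, 105.5, 68.4, 83.2]
w2 red 0.03 [670.5, -164.5, 69.0, 34.2, 0.2]
w2 red 0.036 [668.2, -160.0, 68.1, 33.7, 0.2]
w2 red 0.042 [666.0, -155.6, 67.2, 33.3, 0.2]
w3 blue 0.03 [601.0, 42.5, 89.3, 71.1, 83.7]
w3 blue 0.036 [599.6, 41.1, 88.1, 70.1, 83.7]
w3 blue 0.042 [598.3, 39.6, 87.0, 69.2, 83.7]
w3 red 0.03 [670.9, -125.5, 107.6, 69.1, 89.3]
w3 red 0.036 [668.7, -124.8, 106.2, 68.2, 89.3]
w3 red 0.042 [666.5, -124.1, 104.8, 67.3, 89.3]
```

```bash
python3 -m inch '1 0.89 0.545 0 0 0 0;1 0.89 0.545 0 0 0 0;1 0.89 0.545 0 0 0 0;1 0.89 0.545 0 0 0 0;1 0.89 0.545 0 0 0 0;1 0.89 0.545 0 0 0 0;1 0 0 1 0 0 0.665;1 0 0 1 0 0 0;1 0 0 1 0 0 0;1 0 0 1 0 0 0'; python3 -m inch '1 0 0 1 0 0 0;1 0 0 1 0 0 0;1 0 0 1 0 0 0;1 0 0 0.5 0 0 0;1 0 0 0 0 0 0'
```

```text
time_s: 6.38
ee_pos: [0.5977, 0.025, 0.1898]
eef_rot: [3.141, -0.0, 1.455]
force: [-0.0, 0.8, -0.0]
grip_width: 0.094
grip_force: 0.0
time_s: 7.0
ee_pos: [0.5977, 0.0244, 0.0852]
eef_rot: [-3.141, 0.0, 1.455]
force: [0.2, -0.3, 1.3]
grip_width: 0.0939
grip_force: 0.0
```

```bash
python3 -m inch '1 0 0 1 0 0 0;1 0 0 0.7 0 0 0;1 0 0 0.45 0 0 0;1 0 0 0 0 0 0' 15;  python3 -m inch '0.3 0 0 0 0 0 0;0.3 0 0 0 0 0 0;0.3 0 0 0 0 0 0;0.3 0 0 0 0 0 0'
```

```text
time_s: 7.5
ee_pos: [0.5981, 0.0241, 0.0211]
eef_rot: [-3.141, 0.0, 1.455]
force: [0.4, 0.1, -0.3]
grip_width: 0.0942
grip_force: 0.0
time_s: 8.0
ee_pos: [0.5985, 0.024, 0.0217]
eef_rot: [3.14, -0.0, 1.454]
force: [-1.7, -0.4, 5.8]
grip_width: 0.0714
grip_force: 15.0
```

```bash
python3 -m inch '1 0 0 0 0 0 0;1 0 0 -0.25 0 0 0;0.3 0 0 0 0 0 0;0.3 0 0 0 0 0 0;0.3 0 0 0 0 0 0;0.3 0 0 0 0 0 -1;0.3 0 0 0 0 0 -0.03;0.3 0 0 0 0 0 0' 20;  python3 -m inch '0.3 0 -0.5 0 0 0 0;0.3 0 -0.65 0 0 0 0;0.3 0 -0.65 0 0 0 0;0.3 0 -0.65 0 0 0 0;0.3 0 -0.5 0 0 0 0;0.3 0 -0.2 0 0 0 0;0.3 0 0 0 0 0 0' 
python3 - <<'E'
from station import ctrl
from h import *
o=ctrl.get_obs();print(corner(o["ee_pos"]),o["eef_rot"])
E
```

```text
time_s: 9.0
ee_pos: [0.598, 0.024, 0.0284]
eef_rot: [-3.141, -0.0, 1.631]
force: [-0.4, 0.0, 1.4]
grip_width: 0.0717
grip_force: 20.0
time_s: 9.88
ee_pos: [0.5037, 0.0179, 0.0284]
eef_rot: [-3.141, 0.0, 1.633]
force: [-0.3, -0.6, -0.8]
grip_width: 0.0718
grip_force: 20.0
[ 0.04714576 -0.20437685] [-3.14133421e+00  1.56476114e-05  1.63312329e+00]
```

```bash
python3 -m inch '0.3 0 -0.2 0 0 0 0;0.3 0 -0.05 0 0 0 0;0.3 0 0 0 0 0 0'|grep -E 'pos|force';  python3 -m inch '0.3 0 -0.04 0 0 0 0;0.3 0 0 0 0 0 0'|grep -E 'pos|force';python3 -m inch '0.3 0 -0.04 0 0 0 0;0.3 0 0 0 0 0 0'|grep -E 'pos|force'
```

```text
ee_pos: [0.4962, 0.0175, 0.0284]
force: [-0.5, -0.5, -1.2]
grip_force: 20.0
ee_pos: [0.495, 0.0174, 0.0284]
force: [-0.1, -0.0, -1.4]
grip_force: 20.0
ee_pos: [0.4938, 0.0173, 0.0284]
force: [-0.6, 0.4, -0.7]
grip_force: 20.0
```

```bash
for i in 1; do python3 -m inch '0.3 0 -0.04 0 0 0 0;0.3 0 0 0 0 0 0'|grep -E 'pos|^force';python3 -m inch '0.3 0 -0.04 0 0 0 0;0.3 0 0 0 0 0 0'|grep -E 'pos|^force';python3 -m inch '0.3 0 -0.04 0 0 0 0;0.3 0 0 0 0 0 0'|grep -E 'pos|^force';done
```

```text
ee_pos: [0.493, 0.0173, 0.0285]
force: [1.3, -0.6, -2.8]
ee_pos: [0.4929, 0.0172, 0.0289]
force: [9.2, 1.4, -6.2]
ee_pos: [0.4927, 0.0173, 0.0293]
force: [15.3, 2.0, -7.6]
```

```bash
python3 -m inch '0.3 0 0.06 0 0 0 0;0.3 0.4 0 0 0 0 0;0.3 0.6 0 0 0 0 0;0.3 0.6 0 0 0 0 0;0.3 0.6 0 0 0 0 0;0.3 0.6 0 0 0 0 0;0.3 0.6 0 0 0 0 0;0.3 0.4 0 0 0 0 0;0.3 0.2 0 0 0 0 0;0.3 0 0 0 0 0 0'|grep -E 'pos|force'
python3 -m inch '0.3 0.05 0 0 0 0 0;0.3 0.05 0 0 0 0 0;0.3 0 0 0 0 0 0'|grep -E 'pos|^force'
python3 -m inch '0.3 0.033 0 0 0 0 0;0.3 0 0 0 0 0 0'|grep -E 'pos|^force'
python3 -m inch '0.3 0.033 0 0 0 0 0;0.3 0 0 0 0 0 0'|grep -E 'pos|^force'
python3 - <<'E'
from station import camera
import numpy as np
np.savez("t1.npz",**camera("top"));np.savez("s1.npz",**camera("side"))
E
```

```text
ee_pos: [0.4853, 0.1377, 0.0289]
force: [6.2, 3.1, -1.3]
grip_force: 20.0
ee_pos: [0.4851, 0.1399, 0.0289]
force: [6.1, -2.4, -1.4]
ee_pos: [0.485, 0.1408, 0.0289]
force: [6.5, -3.6, -0.8]
ee_pos: [0.485, 0.1418, 0.0289]
force: [6.7, -1.7, -0.7]
```

```bash
python3 -m inch '0.3 0.06 0.015 0 0 0 0;0.3 0.06 0.015 0 0 0 0;0.3 0.06 0 0 0 0 0;0.3 0 0 0 0 0 0'|grep -E 'pos|^force'
for i in 1; do python3 -m inch '0.3 0.025 0 0 0 0 0;0.3 0 0 0 0 0 0'|grep -E 'pos|^force'
python3 -m inch '0.3 0.025 0 0 0 0 0;0.3 0 0 0 0 0 0'|grep -E 'pos|^force'
python3 -m inch '0.3 0.025 0 0 0 0 0;0.3 0 0 0 0 0 0'|grep -E 'pos|^force'; done
```

```text
ee_pos: [0.4847, 0.1476, 0.0285]
force: [2.8, -1.1, 0.3]
ee_pos: [0.4847, 0.1481, 0.0285]
force: [1.9, -2.9, 0.8]
ee_pos: [0.4846, 0.1489, 0.0285]
force: [1.9, -2.3, 0.5]
ee_pos: [0.4846, 0.1497, 0.0285]
force: [2.0, -2.8, 2.2]
```

```bash
for i in 1; do python3 -m inch '0.3 0.02 0 0 0 0 0;0.3 0 0 0 0 0 0'|grep -E 'pos|^force'
python3 -m inch '0.3 0.02 0 0 0 0 0;0.3 0 0 0 0 0 0'|grep -E 'pos|^force'
python3 -m inch '0.3 0.02 0 0 0 0 0;0.3 0 0 0 0 0 0'|grep -E 'pos|^force'; done
```

```text
ee_pos: [0.4845, 0.1503, 0.0285]
force: [1.1, -2.9, 1.9]
ee_pos: [0.4845, 0.1508, 0.0285]
force: [3.0, -5.3, 3.5]
ee_pos: [0.4845, 0.1509, 0.0285]
force: [2.7, -8.8, 4.2]
```

```bash
python3 -m inch '0.3 -0.02 0 0 0 0 0;0.85 0 0 0 0 0 0;0.85 0 0 0 0 0 0;0.85 0 0 -1 0 0 0;0.85 0 0 -0.8 0 0 0;0.85 -0.6 0 0 0 0 0;0.85 -1 0.05 0 0 0 0;0.85 -1 0.05 0 0 0 0;0.85 -1 0.05 0 0 0 0;0.85 -1 0.05 0 0 0 0'|grep -E 'pos|^force'
python3 -m inch '0.85 -1 0.05 0 0 0 0;0.85 -1 0.05 0 0 0 0;0.85 -1 0.05 0 0 0 0;0.85 -1 0.05 0 0 0 0;0.85 -1 0.05 0 0 0 0;0.85 -0.96 0.04 0 0 0 0;0.85 0 0 0 0 0 0.68;0.85 0 0 0 0 0 0.68;0.85 0 0 0 0 0 0'|grep -E 'pos|rot|^force|width'
python3 - <<'E'
from station import camera
import cv2,numpy as np
c=camera("wrist");np.savez("w4.npz",**c);cv2.imwrite("pics/w4.png",c["img"])
E
```

```text
ee_pos: [0.4985, 0.0117, 0.0811]
force: [0.4, 0.2, -0.2]
ee_pos: [0.5184, -0.1649, 0.0812]
eef_rot: [-3.14, -0.0, 1.397]
force: [-1.3, -0.1, 0.6]
grip_width: 0.0869
```

View pics/w4.png

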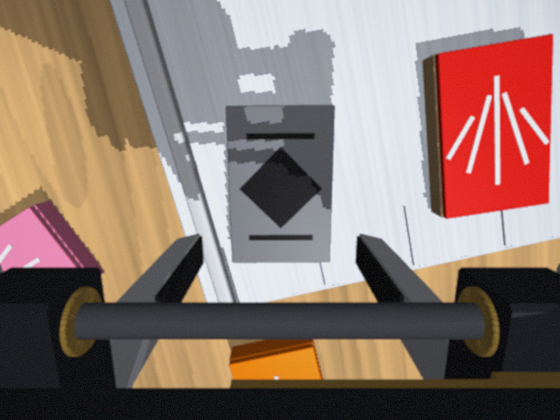

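The picture shows grey square with the tool, columns 226–333, centred between the tips at (202, 238) and (357, 238). The left tip will come down above the lip, so I'll grasp.

```bash
python3 -m inch '0.85 0 0 0.9 0 0 0;0.85 0 0 0.85 0 0 0;0.85 0 0 0 0 0 0;0.3 0 0 0 0 0 0;0.3 0 0 0 0 0 0;0.3 0 0 0 0 0 0;0.3 0 0 0 0 0 0'|grep -E 'pos|force|width'
```

```text
ee_pos: [0.5197, -0.1647, 0.031]
force: [-1.0, 0.7, 6.0]
grip_width: 0.0714
grip_force: 20.0
```

```bash
python3 -m inch '0.3 0 0.4 0 0 0 -0.68;0.3 0 0.3 0 0 0 -0.68;0.3 0.6 0 0 0 0 0;0.3 0.8 0 0 0 0 0;0.3 0.8 0 0 0 0 0;0.3 0.8 0 0 0 0 0;0.3 0.8 0 0 0 0 0;0.3 0.8 0 0 0 0 0;0.3 0.3 0 0 0 0 0;0.3 0 0 0 0 0 0'|grep -E 'pos|rot|force|width'
python3 - <<'E'
from station import ctrl,camera
from h import *
np.savez("t2.npz",**camera("top"))
o=ctrl.get_obs();print(corner(o["ee_pos"]),o["eef_rot"])
E
```

```text
ee_pos: [0.5311, -0.019, 0.0309]
eef_rot: [3.14, -0.0, 1.634]
force: [-0.8, 5.0, 8.1]
grip_width: 0.0715
grip_force: 20.0
[ 0.07219359 -0.2430653 ] [ 3.13985847e+00 -6.11483878e-04  1.63357070e+00]
```

```bash
python3 -m inch '0.3 0 0.4 -0.05 0 0 0;0.3 0 0.7 0 0 0 0;0.3 0 0.66 0 0 0 0;0.3 0.4 0 0 0 0 0;0.3 0.8 0 0 0 0 0;0.3 0.8 0 0 0 0 0;0.3 0.8 0 0 0 0 0;0.3 0.8 0 0 0 0 0;0.3 0.7 0 0 0 0 0;0.3 0.35 0 0 0 0 0'|grep -E 'pos|rot|force|width'
python3 -m inch '0.3 0 0 0 0 0 0'|grep -E 'pos|rot|force|width'
python3 - <<'E'
from station import ctrl
from h import *
o=ctrl.get_obs();print(corner(o["ee_pos"]),o["eef_rot"])
E
```

```text
ee_pos: [0.5741, 0.1236, 0.0314]
eef_rot: [-3.141, 0.0, 1.635]
force: [0.0, -0.9, 0.5]
grip_width: 0.0715
grip_force: 20.0
ee_pos: [0.5744, 0.1228, 0.0314]
eef_rot: [-3.141, 0.0, 1.635]
force: [-0.4, 0.1, -1.3]
grip_width: 0.0715
grip_force: 20.0
[ 0.12415654 -0.10412208] [-3.14141337e+00  3.73011597e-05  1.63497538e+00]
```

```bash
python3 -m inch '0.6 0 0 0 0 0 0;0.62 0 0 0 0 0 0;0.62 0 0 -1 0 0 0;0 0 0.7 0 0 0 0;-1 0.3 0.7 0 0 0 0;-1 0.3 0.7 0 0 0 0;-1 0.3 0.1 0 0 0 0;-1 0 0 0.7 0 0 0;-1 0 0 0.6 0 0 0;-1 0 0 0 0 0 0' | grep -E 'pos|rot|force|width'
python3 -m inch '-1 0 -0.2 0 0 0 0;-1 0 -0.2 0 0 0 0;-1 0 -0.2 0 0 0 0;-1 0 -0.1 0 0 0 0;-1 0 0 0 0 0 0'|grep -E 'pos|rot|force|width'
python3 - <<'E'
from station import ctrl
from h import *
o=ctrl.get_obs();print(corner(o["ee_pos"]),o["eef_rot"])
E
```

```text
ee_pos: [0.6373, 0.1529, 0.02]
eef_rot: [-3.138, 0.001, 1.634]
force: [-0.0, 0.4, 0.5]
grip_width: 0.0092
grip_force: 0.0
ee_pos: [0.6177, 0.1521, 0.0227]
eef_rot: [3.141, -0.0, 1.634]
force: [-1.1, 0.2, -0.1]
grip_width: 0.0004
grip_force: 0.0
[ 0.16919688 -0.07750923] [ 3.14142900e+00 -1.95562157e-05  1.63432677e+00]
```

```bash
python3 -m inch '-1 0 -0.15 0 0 0 0;-1 0 -0.15 0 0 0 0;-1 0 0 0 0 0 0'|grep -E 'pos|^force'
for i in 1; do python3 -m inch '-1 0 -0.05 0 0 0 0;-1 0 0 0 0 0 0'|grep -E 'pos|^force'
python3 -m inch '-1 0 -0.05 0 0 0 0;-1 0 0 0 0 0 0'|grep -E 'pos|^force'
python3 -m inch '-1 0 -0.04 0 0 0 0;-1 0 0 0 0 0 0'|grep -E 'pos|^force'; done
python3 - <<'E'
from station import ctrl
from h import *
o=ctrl.get_obs();print(corner(o["ee_pos"]),o["eef_rot"])
E
```

```text
ee_pos: [0.6084, 0.1515, 0.0224]
force: [0.1, 0.1, 0.7]
ee_pos: [0.6071, 0.1514, 0.0223]
force: [0.4, 0.3, -0.4]
ee_pos: [0.6056, 0.1513, 0.0223]
force: [-0.8, -0.7, -0.4]
ee_pos: [0.6049, 0.1513, 0.0226]
force: [3.8, 0.9, -0.6]
[ 0.15643875 -0.07753633] [ 3.14057447e+00 -9.48907433e-05  1.63421521e+00]
```

```bash
python3 -m inch '-1 0 -0.03 0 0 0 0;-1 0 0 0 0 0 0'|grep -E 'pos|^force';python3 -m inch '-1 0 -0.03 0 0 0 0;-1 0 0 0 0 0 0'|grep -E 'pos|^force'
python3 -m inch '-1 0 0.2 0 0 0 0;-1 0 0.3 0 0 0 0;0.2 -0.3 0 -0.5 0 0 0;0.2 -1 -0.7 -0.5 0 0 0;0.2 -1 -0.7 0 0 0 0;0.2 -0.4 -0.7 0 0 0 0;0.2 0 0 0 0 0 0' | grep -E 'pos|rot|force|width'
python3 - <<'E'
from station import ctrl,camera
from h import *
import cv2
o=ctrl.get_obs();print(corner(o["ee_pos"]),o["eef_rot"])
c=camera("wrist");np.savez("w5.npz",**c);cv2.imwrite("pics/w5.png",c["img"])
E
```

```text
ee_pos: [0.6049, 0.1513, 0.0231]
force: [8.4, 1.6, -1.0]
ee_pos: [0.6048, 0.1513, 0.0235]
force: [12.7, 0.9, -0.5]
ee_pos: [0.5596, 0.0662, 0.0535]
eef_rot: [3.141, 0.0, 1.633]
force: [0.2, -0.2, 0.4]
grip_width: 0.047
grip_force: 0.0
[ 0.10589767 -0.15968273] [3.14129006e+00 7.20882993e-05 1.63289565e+00]
```

View pics/w5.png

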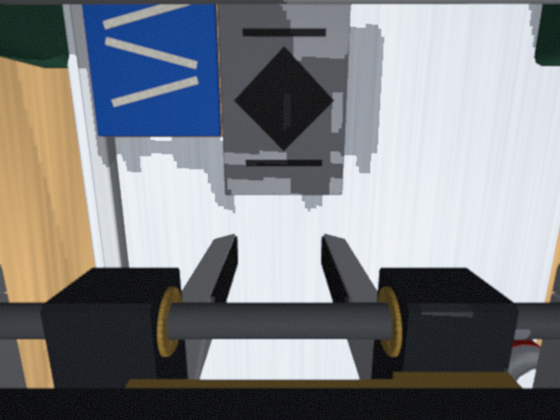

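The picture shows grey flush and square against blue at column 220. Blue's rear edge is at row 135 and grey's at row 193, so grey needs about 34 mm more forward. I'll push it from behind with both fingertips.

```bash
python3 -m inch '0.2 0 0.07 0.5 0 0 0;0.2 0 0 0.5 0 0 0;0.2 0.4 0 0 0 0 0;0.2 0.3 0 0 0 0 0;0.2 0.3 0 0 0 0 0;0.2 0.3 0 0 0 0 0;0.2 0.2 0 0 0 0 0;0.2 0 0 0 0 0 0'|grep -E 'pos|force'
for i in 1; do python3 -m inch '0.2 0.05 0 0 0 0 0;0.2 0 0 0 0 0 0'|grep -E 'pos|^force'
python3 -m inch '0.2 0.05 0 0 0 0 0;0.2 0 0 0 0 0 0'|grep -E 'pos|^force'; done
python3 - <<'E'
from station import ctrl
from h import *
o=ctrl.get_obs();print(corner(o["ee_pos"]),o["eef_rot"])
E
```

```text
ee_pos: [0.5593, 0.1127, 0.0226]
force: [-0.5, -0.7, -0.5]
grip_force: 0.0
ee_pos: [0.5592, 0.1137, 0.0224]
force: [0.9, -0.1, -0.0]
ee_pos: [0.5591, 0.1153, 0.0224]
force: [-0.1, -0.6, 1.0]
[ 0.10845989 -0.11065128] [-3.14156865e+00  1.03557261e-05  1.63416672e+00]
```

```bash
for i in 1; do python3 -m inch '0.2 0.05 0 0 0 0 0;0.2 0 0 0 0 0 0'|grep -E 'pos|^force'
python3 -m inch '0.2 0.04 0 0 0 0 0;0.2 0 0 0 0 0 0'|grep -E 'pos|^force'
python3 -m inch '0.2 0.025 0 0 0 0 0;0.2 0 0 0 0 0 0'|grep -E 'pos|^force'
python3 -m inch '0.2 0.02 0 0 0 0 0;0.2 0 0 0 0 0 0'|grep -E 'pos|^force'; done
```

```text
ee_pos: [0.559, 0.1169, 0.0224]
force: [-0.6, 0.1, 0.3]
ee_pos: [0.5589, 0.1181, 0.0224]
force: [-0.2, -0.6, -0.6]
ee_pos: [0.5589, 0.1188, 0.0224]
force: [-0.2, -0.1, 0.3]
ee_pos: [0.5589, 0.1189, 0.0225]
force: [0.7, -5.3, 1.1]
```

```bash
python3 -m inch '0.2 0.015 0 0 0 0 0;0.2 0 0 0 0 0 0'|grep -E 'pos|^force'
python3 -m inch '0.2 -0.3 0 0 0 0 0;0.2 -0.8 0 0 0 0 0;0.5 -1 0 -0.8 0 0 0;0.85 0 0 -0.8 0 0 0;0.85 0 0 0 0 0 0'|grep -E 'pos|^force'
python3 - <<'E'
from station import ctrl,camera
from h import *
import cv2
o=ctrl.get_obs();print(corner(o["ee_pos"]),o["eef_rot"])
c=camera("wrist");np.savez("w6.npz",**c);cv2.imwrite("pics/w6.png",cv2.resize(c["img"],(784,588),interpolation=cv2.INTER_CUBIC))
E
```

```text
ee_pos: [0.5588, 0.119, 0.0224]
force: [0.3, -8.7, 1.1]
ee_pos: [0.5637, 0.0567, 0.0719]
force: [0.1, -0.5, -0.0]
[ 0.10944166 -0.1694507 ] [ 3.13837160e+00 -3.32010675e-04  1.63365682e+00]
```

View pics/w6.png

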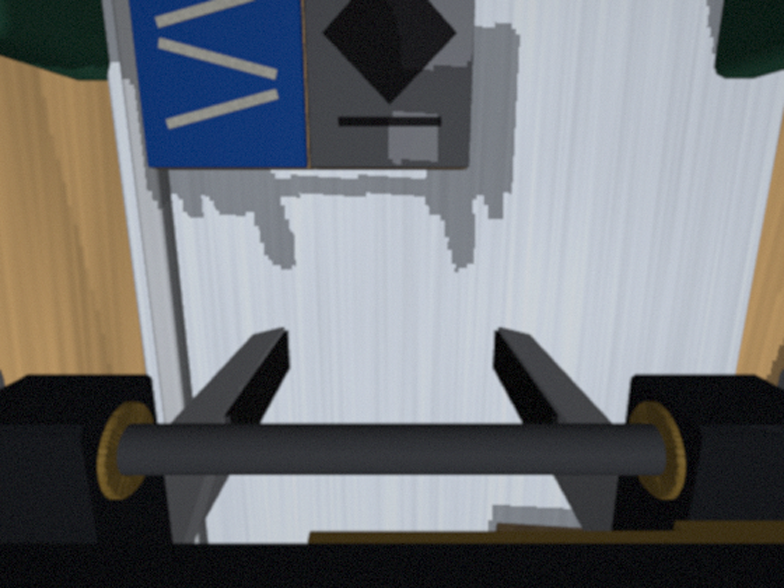

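Rear edges are level (blue row 166, grey row 167, about 0.45 mm/px). Red is next.

```bash
python3 -m inch '0.85 -0.9 0 0 0 0 0;0.85 -0.9 0 0 0 0 0;0.85 -0.9 0 0 0 0 0;0.85 -0.9 0.5 0 0 0 0;0.85 -0.9 0.65 0 0 0 0;0.85 -0.9 0.65 0 0 0 0;0.85 -0.9 0.65 0 0 0 0;0.85 -0.89 0.61 0 0 0 0;0.85 0 0 0 0 0 0.43;0.85 0 0 0 0 0 0'|grep -E 'pos|rot|width'
python3 - <<'E'
from station import camera,ctrl
import numpy as np
from h import *
c=camera("wrist");b,g,r=[c["img"][...,i].astype(int) for i in range(3)]
p=quad(c,(r>150)&(b<70)&(g<70));print(rect(p),p.min(0),p.max(0))
E
```

```text
ee_pos: [0.6676, -0.1522, 0.0687]
eef_rot: [-3.139, -0.001, 1.56]
grip_width: 0.087
[669.1, -143.0, 70.7, 69.2, 89.4] [ 0.634352  -0.1786187] [ 0.70358552 -0.10747717]
```

```bash
python3 -m inch '0.85 0 0.04 0.8 0 0 0;0.85 0 0 0.69 0 0 0;0.85 0 0 0 0 0 0;0.3 0 0 0 0 0 0;0.3 0 0 0 0 0 0;0.3 0 0 0 0 0 0;0.3 0 0 -0.05 0 0 0;0.3 0 0 0 0 0 -0.43;0.3 0 0 0 0 0 0'|grep -E 'pos|rot|force|width|time'
python3 - <<'E'
from station import ctrl
from h import *
o=ctrl.get_obs();print(corner(o["ee_pos"]),o["eef_rot"])
E
```

```text
time_s: 31.98
ee_pos: [0.6691, -0.1525, 0.027]
eef_rot: [-3.141, -0.0, 1.634]
force: [-0.3, 0.4, -1.3]
grip_width: 0.0721
grip_force: 20.0
[ 0.20161892 -0.38475892] [-3.14098599e+00 -1.64947103e-04  1.63390377e+00]
```

```bash
python3 -m inch '0.3 0 -0.55 0 0 0 0;0.3 0.5 0 0 0 0 0;0.3 0.8 0 0 0 0 0;0.3 0.8 0 0 0 0 0;0.3 0.8 0 0 0 0 0;0.3 0.8 0 0 0 0 0;0.3 0.8 0 0 0 0 0;0.3 0.8 0 0 0 0 0;0.3 0.8 0 0 0 0 0;0.3 0 0.4 0 0 0 0'|grep -E 'pos|^force'
python3 -m inch '0.3 0.7 0 0 0 0 0;0.3 0.8 0 0 0 0 0;0.3 0.8 0 0 0 0 0;0.3 0.7 0 0 0 0 0;0.3 0.3 0 0 0 0 0;0.3 0 0 0 0 0 0'|grep -E 'pos|rot|^force|width'
python3 - <<'E'
from station import ctrl
from h import *
o=ctrl.get_obs();print(corner(o["ee_pos"]),o["eef_rot"])
E
```

```text
ee_pos: [0.6529, 0.0324, 0.0273]
force: [0.1, -1.0, -2.4]
ee_pos: [0.6468, 0.1291, 0.0272]
eef_rot: [-3.142, 0.0, 1.635]
force: [0.3, 0.6, -1.9]
grip_width: 0.0718
[ 0.19688294 -0.10229126] [-3.14153537e+00  9.60518088e-05  1.63498690e+00]
```

```bash
python3 -m inch '0.6 0 0 0 0 0 0;0.62 0 0 0 0 0 0;0.62 0 0 -1 0 0 0;0 0 0.6 -0.1 0 0 0;-1 0.2 0.6 0 0 0 0;-1 0.3 0.6 0 0 0 0;-1 0.27 0.13 0 0 0 0;-1 0 0 0.6 0 0 0;-1 0 0 0.65 0 0 0;-1 0 0 0 0 0 0' | grep -E 'pos|rot|force|width'
python3 -m inch '-1 0 -0.2 0 0 0 0;-1 0 -0.2 0 0 0 0;-1 0 -0.2 0 0 0 0;-1 0 -0.2 0 0 0 0;-1 0 0 0 0 0 0'|grep -E 'pos|rot|force|width'
python3 - <<'E'
from station import ctrl
from h import *
o=ctrl.get_obs();print(corner(o["ee_pos"]),o["eef_rot"])
E
```

```text
ee_pos: [0.7018, 0.1548, 0.0201]
eef_rot: [-3.138, 0.0, 1.634]
force: [0.9, 0.2, 0.3]
grip_width: 0.0096
grip_force: 0.0
ee_pos: [0.6789, 0.1538, 0.023]
eef_rot: [-3.141, -0.0, 1.634]
force: [0.6, 0.1, -0.1]
grip_width: 0.0003
grip_force: 0.0
[ 0.23043006 -0.07958992] [-3.14146144e+00 -1.61622940e-05  1.63433752e+00]
```

Expected contact is at x = 0.2285.

```bash
python3 -m inch '-1 0 -0.03 0 0 0 0;-1 0 0 0 0 0 0'|grep -E 'pos|^force';python3 -m inch '-1 0 -0.03 0 0 0 0;-1 0 0 0 0 0 0'|grep -E 'pos|^force';python3 -m inch '-1 0 -0.03 0 0 0 0;-1 0 0 0 0 0 0'|grep -E 'pos|^force';python3 -m inch '-1 0 -0.03 0 0 0 0;-1 0 0 0 0 0 0'|grep -E 'pos|^force'
```

```text
ee_pos: [0.6784, 0.1538, 0.0227]
force: [0.4, 0.2, -0.5]
ee_pos: [0.6776, 0.1537, 0.0227]
force: [1.1, 0.4, -0.8]
ee_pos: [0.6769, 0.1536, 0.0229]
force: [5.1, 0.0, -0.6]
ee_pos: [0.6769, 0.1536, 0.0234]
force: [8.5, 1.2, -0.7]
```

```bash
python3 -m inch '-1 0 0.2 0 0 0 0;-1 0 0.3 0 0 0 0;0.2 -0.3 0 -0.5 0 0 0;0.2 -1 -0.7 -0.5 0 0 0;0.2 -1 -0.7 0 0 0 0;0.2 -0.4 -0.7 0 0 0 0;0.2 0 0 0 0 0 0' | grep -E 'pos|rot|force|width'
python3 - <<'E'
from station import ctrl,camera
from h import *
import cv2
o=ctrl.get_obs();print(corner(o["ee_pos"]),o["eef_rot"])
E
python3 -m inch '0.2 0 0 0.5 0 0 0;0.2 0 0 0.5 0 0 0;0.2 0.4 0 0 0 0 0;0.2 0.3 0 0 0 0 0;0.2 0.3 0 0 0 0 0;0.2 0.3 0 0 0 0 0;0.2 0.2 0 0 0 0 0;0.2 0 0 0 0 0 0'|grep -E 'pos|force'
python3 - <<'E'
from station import ctrl,camera
from h import *
o=ctrl.get_obs();print(corner(o["ee_pos"]),o["eef_rot"])
E
```

```text
ee_pos: [0.6326, 0.0685, 0.054]
eef_rot: [3.141, 0.0, 1.633]
force: [0.6, 0.2, 0.3]
grip_width: 0.0473
grip_force: 0.0
[ 0.17890228 -0.16190387] [3.14111454e+00 3.73767547e-05 1.63274176e+00]
ee_pos: [0.6301, 0.1151, 0.0229]
force: [0.8, -0.8, -0.0]
grip_force: 0.0
[ 0.17929653 -0.11521722] [ 3.14134842e+00 -1.83988842e-04  1.63478215e+00]
```

```bash
python3 -m inch '0.2 0.1 0 0 0 0 0;0.2 0.08 0 0 0 0 0;0.2 0 0 0 0 0 0'|grep -E 'pos|^force'
for i in 1; do python3 -m inch '0.2 0.03 0 0 0 0 0;0.2 0 0 0 0 0 0'|grep -E 'pos|^force'
python3 -m inch '0.2 0.025 0 0 0 0 0;0.2 0 0 0 0 0 0'|grep -E 'pos|^force'
python3 -m inch '0.2 0.02 0 0 0 0 0;0.2 0 0 0 0 0 0'|grep -E 'pos|^force'; done
```

```text
ee_pos: [0.6298, 0.1201, 0.0228]
force: [0.4, -0.3, 0.1]
ee_pos: [0.6297, 0.1209, 0.0227]
force: [0.6, -1.1, 1.4]
ee_pos: [0.6297, 0.1217, 0.0228]
force: [0.1, -0.7, 1.4]
ee_pos: [0.6296, 0.1223, 0.0228]
force: [-0.1, -1.1, -0.2]
```

```bash
for i in 1; do python3 -m inch '0.2 0.02 0 0 0 0 0;0.2 0 0 0 0 0 0'|grep -E 'pos|^force'
python3 -m inch '0.2 0.015 0 0 0 0 0;0.2 0 0 0 0 0 0'|grep -E 'pos|^force'
python3 -m inch '0.2 0.015 0 0 0 0 0;0.2 0 0 0 0 0 0'|grep -E 'pos|^force'; done
```

```text
ee_pos: [0.6296, 0.1229, 0.0227]
force: [-0.0, -0.6, 0.6]
ee_pos: [0.6295, 0.1234, 0.0227]
force: [0.4, -2.5, 1.2]
ee_pos: [0.6295, 0.1234, 0.0227]
force: [-0.4, -4.8, 1.1]
```

```bash
python3 -m inch '0.2 0.012 0 0 0 0 0;0.2 0 0 0 0 0 0'|grep -E 'pos|^force'
python3 -m inch '0.2 -0.3 0 0 0 0 0;0.2 -0.8 -0.5 0 0 0 0;0.2 -0.5 -1 -1 0 0 0;0.2 0 -1 -1 0 0 0;0.2 0 0 -1 0 0 0;0.2 0 0 -1 0 0 0;0.2 0 0 0 0 0 0;0.2 0 0 0 0 0 0'
python3 - <<'E'
from station import ctrl,camera
from h import *
import cv2
c=camera("wrist");np.savez("w7.npz",**c);cv2.imwrite("pics/w7.png",cv2.resize(c["img"][:300],(784,420),interpolation=cv2.INTER_CUBIC))
E
```

```text
ee_pos: [0.6295, 0.1235, 0.0228]
force: [-0.8, -7.3, 1.4]
time_s: 41.85
ee_pos: [0.5573, 0.0714, 0.1418]
eef_rot: [-3.14, -0.0, 1.634]
force: [1.2, 0.0, 0.1]
grip_width: 0.0565
grip_force: 0.0
```

View pics/w7.png

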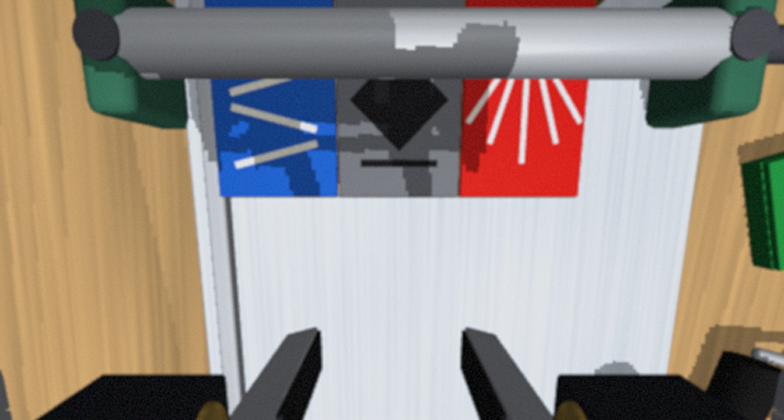

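The row is closed. All three rear edges lie on row 195, blue touches the lip, and the seams are tight. I'll check the front edges and the gauge bar from above.

```bash
python3 -m inch '0.2 0 0 -1 0 0 0;0.2 0 0 -1 0 0 0;0.2 0.6 0 -1 0 0 0;0.2 0.6 0 -1 0 0 0;0.2 0.6 0 -1 0 0 0;0.2 0.6 0 -0.6 0 0 0;0.2 0.6 0 0 0 0 0;0.2 0 0 0 0 0 0;0.2 0 0 0 0 0 0'|grep pos
python3 - <<'E'
from station import camera
from h import *
c=camera("wrist");np.savez("w8.npz",**c)
def bird(c,z,x0,x1,y0,y1,s):
    pts=np.float32([[x0,y1],[x1,y1],[x1,y0],[x0,y0]])
    uv,_=cv2.projectPoints(np.c_[pts,np.full(4,z)].astype(np.float64),cv2.Rodrigues(c["view"][:3,:3])[0],c["view"][:3,3],c["intrinsics"],None)
    w,h=int((x1-x0)*1000*s),int((y1-y0)*1000*s)
    return cv2.warpPerspective(c["img"],cv2.getPerspectiveTransform(uv.reshape(4,2).astype(np.float32),np.float32([[0,0],[w,0],[w,h],[0,h]])),(w,h),flags=cv2.INTER_CUBIC)
w2=dict(np.load("w2.npz"))
cv2.imwrite("pics/cmp.png",np.vstack([bird(w2,.032,.42,.69,.18,.27,2.8),bird(c,.032,.42,.69,.18,.27,2.8)]))
E
```

```text
ee_pos: [0.5518, 0.1609, 0.3094]
```

View pics/cmp.png

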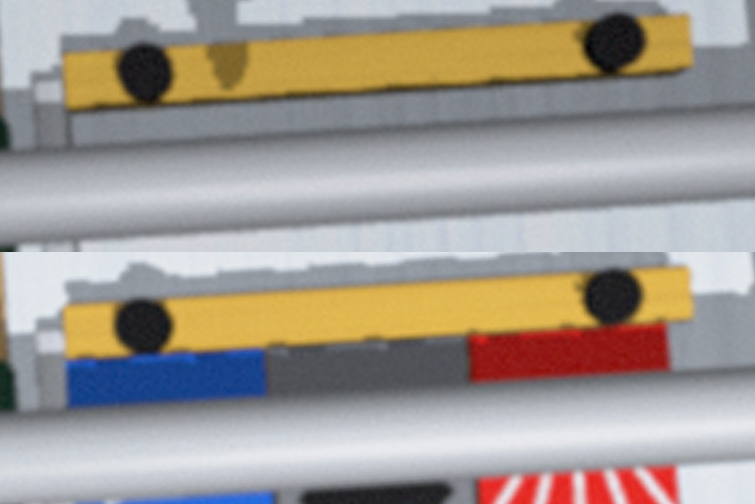

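In cmp.png the gauge bar is in the same place before and after: knobs at (145, 72) and (614, 43) before, (143, 74) and (612, 45) after, so it moved less than 1 mm. All three front edges meet the bar. I'm handing in.

```bash
python3 -c "
from station import ticket
print(ticket.hand_in())"
```

```text
the job is handed in; nothing more can be done
None
```

The job is handed in: blue, grey and red stand in a closed row from the lip, front edges touching the gauge bar, which moved less than 1 mm by camera. The hand-in returned no verdict.

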